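Line up the lunch boxes under the pot rack

TASK

Line up the three lunch boxes in an even row along the pot rack's low rail, one straight out from under each of the three small hooks, narrow end flush against the rail, square to it and lid up. The two lying on the table are full, so slide them along the table to the two outer hooks without lifting them; the empty one standing on edge in the dish drainer goes flat on the table in the middle. Leave the saucepan, bowl and jar where they are, and let go of everything.

Things in the scene. Friction and masses are not known exactly. Their poses are not given: they have to be found in the camera images.
- rack: steel pot rack, fixed. Low rail: bar 360 long, 30 high, 8 mm thick on the table. Origin: middle of the rail's near face at table level; +y left along the rail, x square to it, away from the robot, z up. On it three hooks at y = +90, 0, -90 mm, 72 mm high, bent away from the robot. 12 mm posts at y = +-174 mm lean back to a top bar 70 mm behind the rail's face, 260 mm up
- slot_left (a point): point on the table at the foot of the near (-x) face of the pot rack's low rail, directly under the left of its three small hooks (rack y = +90 mm). Axes as the rack's: a box placed here has its middle 65 mm towards -x of this point
- slot_mid (a point): point on the table at the foot of the near (-x) face of the pot rack's low rail, directly under the middle of its three small hooks (rack y = 0). Axes as the rack's: a box placed here has its middle 65 mm towards -x of this point
- slot_right (a point): point on the table at the foot of the near (-x) face of the pot rack's low rail, directly under the right of its three small hooks (rack y = -90 mm). Axes as the rack's: a box placed here has its middle 65 mm towards -x of this point
- box_a: full lunch box, plain 130 x 56 x 36 mm block: aluminium tub, flush 9 mm pale bamboo lid with a dark strip. Lies flat, lid up; 0.27 to 0.53 kg. Origin: centre of its underside; x along its 130 mm length, y across its 56 mm width, z up through the lid. Either end may face the rail
- box_a_mid (a point): middle of box_a, 18 mm above its underside
- box_b: second full box, exactly like box_a, with the same axes and origin
- box_b_mid (a point): middle of box_b, 18 mm above its underside
- box_c: empty lunch box, plain 130 x 56 x 36 mm block: aluminium tub, flush 9 mm pale bamboo lid with a dark strip. 0.14 kg. At first stands on a long edge in the drainer, 56 mm tall, 36 thick. Origin: centre of the face it first stands on; x along the length, y out through the lid (36 mm way), z along the 56 mm width, up at first. Lying lid up, its y points up
- box_c_mid (a point): middle of box_c, 28 mm along z from its origin
- drainer: white dish drainer, fixed: tray 170 x 150 x 12 mm, steel wire loops up to 51 mm above the table. Origin: centre of its underside; x along its slots. box_c stands on the tray in the middle slot, 40 mm wide; the loops stand 37 to 67 mm from the middle along x, leaving 74 mm free there for fingers. Next slots' loops at y = +-67 mm
- saucepan: bystander: aluminium saucepan 160 mm across, 80 mm high, open, with a black handle reaching 218 mm from its middle along its -x, up to 88 mm high. Origin: centre of its underside
- bowl: bystander: white melamine bowl, 136 mm across, 60 mm high. Origin: centre of its underside
- jar: bystander: lidded amber glass jar, 68 mm across, 95 mm high. Origin: centre of its underside
Things that resemble listed ones, but are neither listed nor needed, are in the scene too. Leave any purple or turquoise look-alike of the box_c alone.

How it is judged:
At the end, for the whole second after the job is handed in: box_c lies in the middle and box_a and box_b at the two outer hooks, either way round: each box's middle within 7 mm of its hook's line along the rail, its end within 5 mm of the rail, square to the rail within 0.07 rad, flat on the table, lid up (within 0.1 rad) and at rest (((y of box_a_mid in the frame of slot_left between -0.007 and 0.007 m and x of box_a_mid in the frame of slot_left between -0.07 and -0.06 m and y of box_b_mid in the frame of slot_right between -0.007 and 0.007 m and x of box_b_mid in the frame of slot_right between -0.07 and -0.06 m) or (y of box_b_mid in the frame of slot_left between -0.007 and 0.007 m and x of box_b_mid in the frame of slot_left between -0.07 and -0.06 m and y of box_a_mid in the frame of slot_right between -0.007 and 0.007 m and x of box_a_mid in the frame of slot_right between -0.07 and -0.06 m)) and y of box_c_mid in the frame of slot_mid between -0.007 and 0.007 m and x of box_c_mid in the frame of slot_mid between -0.07 and -0.06 m and angle between the x axis of each of box_a, box_b, box_c and the x axis of rack, either way round below 0.07 rad and angle between each of box_a, box_b's own z axis and vertical below 0.1 rad and height (world z) of each of box_a_mid, box_b_mid, box_c_mid below 0.026 m and linear speed of each of box_a, box_b, box_c below 0.02 m/s and angle between box_c's own y axis and vertical below 0.1 rad); the robot touches nothing.
It fails at once if full box_a is lifted off the table (its underside centre over 20 mm up) (height (world z) of box_a above 0.02 m).
It fails at once if full box_b is lifted off the table (its underside centre over 20 mm up) (height (world z) of box_b above 0.02 m).
It fails at once if the saucepan is shifted by more than 25 mm (distance of saucepan from where it was at the start of the episode above 0.025 m).
It fails at once if the bowl is shifted by more than 25 mm (distance of bowl from where it was at the start of the episode above 0.025 m).
It fails at once if the jar is shifted by more than 25 mm (distance of jar from where it was at the start of the episode above 0.025 m).
It also fails if it takes over 72 s, if anything falls off the work surface, if the arm or the gripper's body presses on something with over 40 N, if the wrist force passes 120 N, or if a joint passes its speed limit or range.

ROBOT

A 7-joint arm with a two-finger parallel gripper is mounted at the origin on the work surface. World frame = base frame: x ahead of the robot, y to its left, z up, the work surface at z = 0. Lengths are in m, angles in rad, forces in N, time in s.
With the tool pointing down it reaches from about 0.425 to 0.925 m from the base axis. Payload 6.8 kg.
Tool frame: the origin (TCP) lies midway between the tips of the shut fingers; the grasp point (between the pads) lies 19 mm behind it; z points along the fingers, y is the line along which they close (so a half turn about z gives the same grasp; the last joint's range is limited). The gripper opens to 88 mm and grips with 3 to 60 N. Pads are 20 mm wide; open, the fingers measure 115 mm over their backs; the gripper's body (75 mm by 178 mm) begins 61 mm behind the grasp point.
Start: joints at [-1.362, 0.477, 0.022, 1.555, -0.011, 1.109, -0.083], TCP at [0.21, 0.641, 0.223] pointing down, gripper open.
Joint ranges: [-2.96, 2.96], [-0.34, 2.1], [-1.41, 1.46], [0.24, 2.44], [-1.37, 4.51], [0.17, 1.92], [-2.96, 2.96]. Speed limits (rad/s): [2.39, 2.39, 3.14, 3.14, 3.14, 3.14, 3.14].

INTERFACE

Orientations are given as a unit quaternion [w, x, y, z].
In Python, from rig import arm, cams gives the robot as it stands.
- The arm moves only by the tool move_arm, never from a script. Its argument "increments" is a list of rows, each a list of 7 numbers: the shift along the tool's x, y, z normalised to -1 to 1, where 1 is 800 mm, then the turn, a rotation vector about the tool's x, y, z normalised to -1 to 1, where 1 is pi/2 rad, then the opening, from 0 (shut) to 1 (fully open). In form: [[x, y, z, wx, wy, wz, hand], ...]. A call has 1 to 20 rows; each row is the pose to reach, as a shift and turn from the pose commanded when the call began, along the tool's axes at that moment; what a row does not reach only later rows make up. A row lasts 1/10 s, in which the tool goes at most 50 mm and 8.59 degrees, less where a joint would pass 70% of its speed; a pose out of reach is approached as far as the arm can. A call with a number of a shift or a turn outside -1 to 1 is refused whole. A call with a gripper value outside its range is refused whole. The fingers move at their own pace and stop on an object; the grip force is fixed at half the most. Time passes only in rows, so rows that repeat a pose let the fingers close. It gives the time, the measured TCP pose, the force, the opening and the grip force at its end, in the units of the state.
- arm.get_state(): the state, without advancing time (a new reading comes with each control period).
- cams.get_image(name): name is "scene" or "side" or "wrist"; returns the picture (480x640x3 uint8, blue, green, red); there is no depth.
- cams.get_calibration(name): a dict with "fx", "fy", "cx", "cy" (pixels), "R" (3x3) and "t" (3): a world point X has camera coordinates R X + t; the wrist camera has in their place "tool_from_camera" (4x4, takes a point from camera to tool coordinates, whose origin is the TCP and whose axes are the flange's). Camera axes: x right, y down, z forward; pixel columns grow to the right and rows downward; lengths in m; the calibration is good to about 2 mm. A picture is of the moment at which its call begins: read the wrist's pose just before it. get_calibration takes no time and is no camera call.
- arm.job_done(): hands the job in; it is judged then, once.
The state is a dict: "t": time; "joint_pos": joint angles; "dq": joint speeds; "effort": joint torques, N m; "ee_pos": TCP position; "orientation": TCP orientation; "contact_force": force on the tool from outside, world axes, zero at the start; "torque": the same for the moment, N m; "opening": opening from 0.0 (shut) to 1.0 (fully open); "gripper_force": force on a finger pad.
Only numpy, scipy, OpenCV 4.12 (cv2) and the standard library are available. Lean on these libraries where they do the work, as an engineer would, in place of code of your own. Each camera call takes 0.05 s, during which the arm holds its last target. There are 200 camera calls.

## Working session

There is one attempt and no reset: what is moved stays moved. The work goes in short steps, Python scripts to look and compute and a tool call to move; the robot and the scene stay as the last step left them, time stands still between calls to the robot, and variables do not carry over. Pictures are saved under pics/ and viewed, at most 10 in all, crops included, and the job is handed in when it is done.

Besides the shell and the picture viewer there is one more tool, called as name(argument=value, ...), one argument or row to a line, values as JSON. move_arm: Moves the arm, as the interface text tells. Scaled input: -1 to 1 covers 800 mm each way for a shift and pi/2 rad each way for a turn. Its arguments: {"type":"object","properties":{"increments":{"type":"array"}},"required":["increments"]}

```bash
mkdir -p pics; ls; cat > h.py <<'E'
import numpy as np,cv2
from rig import arm,cams
def shot(n,f):
    im=cams.get_image(n); cv2.imwrite('pics/'+f,im); return im
def ray(n,u,v):
    c=cams.get_calibration(n); R=np.array(c['R']);t=np.array(c['t'])
    d=R.T@np.array([(u-c['cx'])/c['fx'],(v-c['cy'])/c['fy'],1]); return -R.T@t,d
def onz(n,u,v,z):
    o,d=ray(n,u,v); return o+d*(z-o[2])/d[2]
E
python3 - <<'E'
from h import *
s=arm.get_state();print(s['t'],s['ee_pos'],s['orientation'])
for n in('scene','side','wrist'):
    shot(n,n+'0.png');c=cams.get_calibration(n);print(n,c)
E
```

```text
pics
0.0 [0.21010046 0.64082534 0.22168291] [-7.61681386e-05  1.57724497e-01  9.87482728e-01 -9.16207902e-04]
scene {'fx': 438.79864790496464, 'fy': 438.79864790496464, 'cx': 324.4357086655405, 'cy': 240.73887742791518, 'R': array([[ 0.66628972,  0.74548021, -0.01781168],
       [ 0.57909726, -0.53233432, -0.61746784],
       [-0.46979183,  0.40109778, -0.78639444]]), 't': array([-0.34890894, -0.20173176,  1.26226668])}
side {'fx': 520.9441997421885, 'fy': 520.9441997421885, 'cx': 322.0734581044051, 'cy': 244.21006607115174, 'R': array([[ 9.51383246e-01, -3.08009217e-01,  4.91876988e-04],
       [-2.32610686e-01, -7.19536143e-01, -6.54339367e-01],
       [ 2.01896479e-01,  6.22413095e-01, -7.56200867e-01]]), 't': array([-0.42884937,  0.19618287,  1.28803429])}
wrist {'fx': 389.9076525755312, 'fy': 389.9076525755312, 'cx': 328.13879901799396, 'cy': 238.8545281338771, 'tool_from_camera': array([[-8.83824006e-04, -9.66183970e-01, -2.57852194e-01,
         6.90157899e-02],
       [ 9.99999576e-01, -9.20775643e-04,  2.25518172e-05,
         3.77119115e-04],
       [-2.59213224e-04, -2.57852065e-01,  9.66184374e-01,
        -1.62052822e-01],
       [ 0.00000000e+00,  0.00000000e+00,  0.00000000e+00,
         1.00000000e+00]])}
```

View pics/scene0.png

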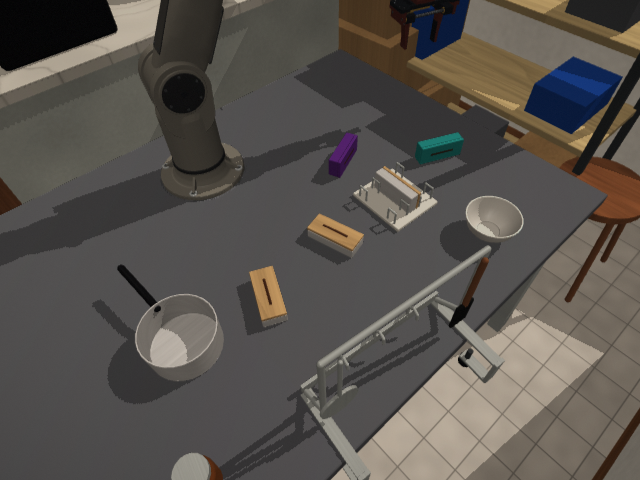

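View pics/side0.png

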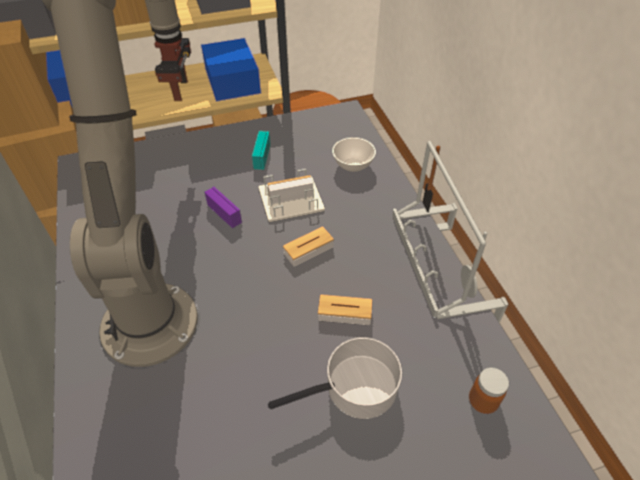

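The side view shows the flat boxes at (309,245) and (345,308), and box_c on edge in the drainer at (290,188). The look-alikes are purple at (222,206) and turquoise at (261,149). The rack rail runs from about (397,210) to (440,315), the saucepan is at (365,378), the bowl at (354,154) and the jar at (489,390). I pick the box in the drainer as box_c. Next I measure the lids and take a close crop.

```bash
python3 - <<'E'
from h import *
for n in('scene','side'):
    im=cv2.imread(f'pics/{n}0.png');h=cv2.cvtColor(im,cv2.COLOR_BGR2HSV)
    m=cv2.inRange(h,(8,70,110),(28,255,255)); m=cv2.morphologyEx(m,cv2.MORPH_CLOSE,np.ones((7,7)))
    for c in cv2.findContours(m,0,2)[0]:
        if 150<cv2.contourArea(c)<2500:
            P=np.array([onz(n,*p[0],.036)[:2] for p in c],np.float32)
            r=cv2.minAreaRect(P*1000)
            if 0.2<r[0][0]/1000<1 and abs(r[0][1])<900: print(n,c.mean(0),np.round(r[0]),np.round(r[1]),r[2])
a=cv2.imread('pics/side0.png')[130:340,380:520];b=cv2.imread('pics/scene0.png')[230:420,290:510]
cv2.imwrite('pics/rack_side.png',cv2.resize(a[50:],None,fx=5,fy=5,interpolation=2)[:600])
A=cv2.resize(a[10:200],None,fx=3,fy=3,interpolation=2)[:570]
d=cv2.imread('pics/side0.png')[160:240,245:335];D=cv2.resize(d,(370,329),interpolation=2)
e=cv2.imread('pics/scene0.png')[155:235,345:445];E=cv2.resize(e,(370,241),interpolation=2)
o=np.zeros((570,790,3),np.uint8);o[:,:420]=A;o[:329,420:]=D;o[329:,420:]=E
cv2.imwrite('pics/comp.png',o)
E
```

```text
scene [[267.22077922 291.42857143]] [ 470. -120.] [ 56. 133.] 65.93347930908203
scene [[336.26 231.74]] [443. 108.] [132.  57.] 15.397360801696777
scene [[603.73170732 184.84146341]] [822. 713.] [150. 184.] 24.538602828979492
side [[485.3125 391.5   ]] [ 690. -429.] [44. 68.] 35.73892593383789
side [[342.02941176 306.79411765]] [ 470. -123.] [ 62. 132.] 65.93682098388672
side [[307.56043956 242.67032967]] [444. 104.] [135.  62.] 15.4954833984375
side [[384.27230047 137.48826291]] [812. 507.] [287. 740.] 25.502315521240234
```

View pics/comp.png

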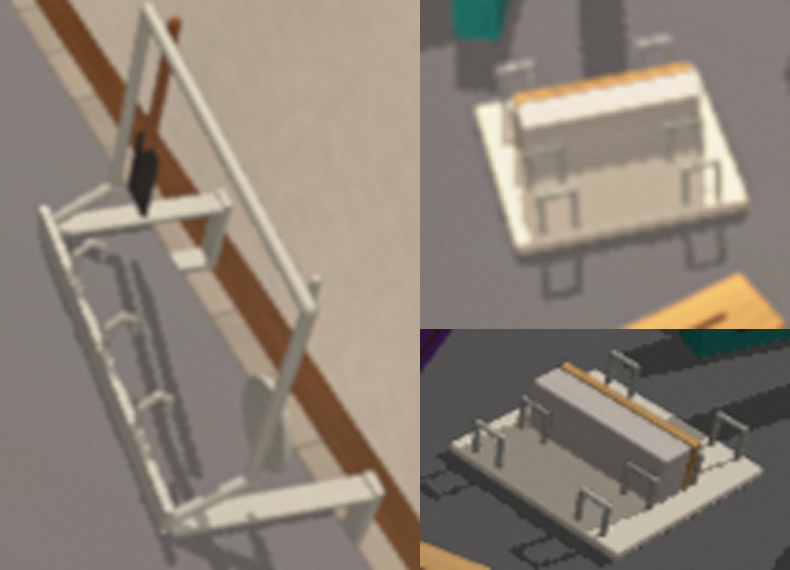

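Box_c in the crop has a grey body, with the bamboo lid facing away from the side camera, so the choice holds. The rail's near edge runs from crop (42,210) to (163,525).

```bash
python3 - <<'E'
from h import *
f=lambda x,y:(380+x/3,140+y/3)
g=lambda x,y:(245+(x-420)*90/370,160+y*80/329)
k=lambda x,y:(345+(x-420)*100/370,155+(y-329)*80/241)
np.set_printoptions(precision=4,suppress=True)
L=onz('side',*f(41,211),.03);R=onz('side',*f(163,524),.03)
print('rail',L,R,np.linalg.norm(L-R),(L+R)/2,np.degrees(np.arctan2(*(L-R)[:2]))) 
for n,fn,ps in(('side',g,[(513,100),(690,65),(703,95),(522,128)]),('scene',k,[(566,365),(697,443),(664,462),(536,380)])):
    P=np.array([onz(n,*fn(*p),.068) for p in ps]);print(n,P.mean(0),[np.linalg.norm(P[i]-P[i-1])for i in range(4)]);
    d=P[1]-P[0];e=P[2]-P[3];print(np.degrees(np.arctan2(d[1],d[0])),np.degrees(np.arctan2(e[1],e[0])))
    for q in((520,248),(748,208)) if n=='side' else ((452,448),(618,557),(762,468)): print('tray',onz(n,*fn(*q),.012))
print('pan',onz('side',364,370,.08),onz('scene',178,332,.08),'handle',onz('side',272,404,.088),'bowl',onz('side',354,152,.06),'jar',onz('side',492,380,.095))
print('purple',onz('side',222,203,.05),'turq',onz('side',261,145,.05))
E
```

```text
rail [0.7163 0.1496 0.03  ] [ 0.6704 -0.2101  0.03  ] 0.3626259974054022 [ 0.6934 -0.0302  0.03  ] 7.276859205593015
side [0.4547 0.3101 0.068 ] [np.float64(0.029956243068788066), np.float64(0.1304098247796772), np.float64(0.03325148551226431), np.float64(0.1309591430451544)]
-1.4126456846090292 -2.854570414819694
tray [0.3681 0.2385 0.012 ]
tray [0.5325 0.2267 0.012 ]
scene [0.4529 0.3155 0.068 ] [np.float64(0.029400473691315616), np.float64(0.12554869944790192), np.float64(0.03270198751890167), np.float64(0.12626669597986612)]
-2.017039604288734 -3.514344443759063
tray [0.3701 0.2426 0.012 ]
tray [0.5361 0.2375 0.012 ]
tray [0.5372 0.3875 0.012 ]
pan [ 0.4423 -0.3185  0.08  ] [ 0.4505 -0.3178  0.08  ] handle [ 0.235  -0.3353  0.088 ] bowl [0.6843 0.3974 0.06  ] jar [ 0.6847 -0.429   0.095 ]
purple [0.2497 0.3107 0.05  ] turq [0.418  0.5331 0.05  ]
```

```bash
cat >> h.py <<'E'
from scipy.spatial.transform import Rotation as Ro
def Rt(yaw,tilt=0): return Ro.from_euler('z',yaw,degrees=True)*Ro.from_euler('x',tilt,degrees=True)*Ro.from_matrix(np.diag([-1.,1,-1]))
def st():
    s=arm.get_state();w,x,y,z=s['orientation'];return s,np.array(s['ee_pos']),Ro.from_quat([x,y,z,w])
def rows(*T):
    s,p,R=st();print('t',s['t'],'p',np.round(p,4),'open',s['opening'])
    for pos,yaw,tilt in T:
        q=Rt(yaw,tilt);d=R.inv().apply(np.array(pos)-p)/.8;r=(R.inv()*q).as_rotvec()/(np.pi/2)
        print(np.round(np.r_[d,r],4).tolist(),'dist',np.linalg.norm(d)*.8,'deg',np.linalg.norm(r)*90)
E
python3 - <<'E'
from h import *
rows(((.454,.312,.2),-2.5,0),((.454,.312,.037),-2.5,0))
E
```

```text
t 0.15 p [0.2101 0.641  0.2219] open 1.0008133306187756
[-0.4178, -0.2958, 0.0279, -0.0009, -0.0001, -0.1739] dist 0.41009173517713204 deg 15.649973383853412
[-0.4177, -0.2955, 0.2316, -0.0009, -0.0001, -0.1739] dist 0.44932555674162455 deg 15.649973383853412
```

move_arm(
  increments=[
    [-0.418,-0.296,0.028,0,0,-0.174,1],
    [-0.418,-0.296,0.028,0,0,-0.174,1],
    [-0.418,-0.296,0.028,0,0,-0.174,1],
    [-0.418,-0.296,0.028,0,0,-0.174,1],
    [-0.418,-0.296,0.028,0,0,-0.174,1],
    [-0.418,-0.296,0.028,0,0,-0.174,1],
    [-0.418,-0.296,0.028,0,0,-0.174,1],
    [-0.418,-0.296,0.028,0,0,-0.174,1],
    [-0.418,-0.296,0.028,0,0,-0.174,1],
    [-0.418,-0.296,0.028,0,0,-0.174,1],
    [-0.418,-0.296,0.028,0,0,-0.174,1],
  ],
)

```text
t: 1.25
ee_pos: [0.4534, 0.3136, 0.2002]
orientation: [-0.0, 0.021, 1.0, 0.0]
contact_force: [-0.2, 0.0, 0.1]
opening: 1.002
gripper_force: 0.0
```

```bash
python3 - <<'E'
from h import *
rows(((.454,.312,.037),-2.5,0))
im=shot('wrist','w1.png')
E
```

```text
t 1.25 p [0.4534 0.3136 0.2002] open 1.0016124288793022
[-0.001, -0.0021, 0.204, 0.0004, -0.0004, 0.0009] dist 0.16320205128369175 deg 0.09833768323654682
```

View pics/w1.png

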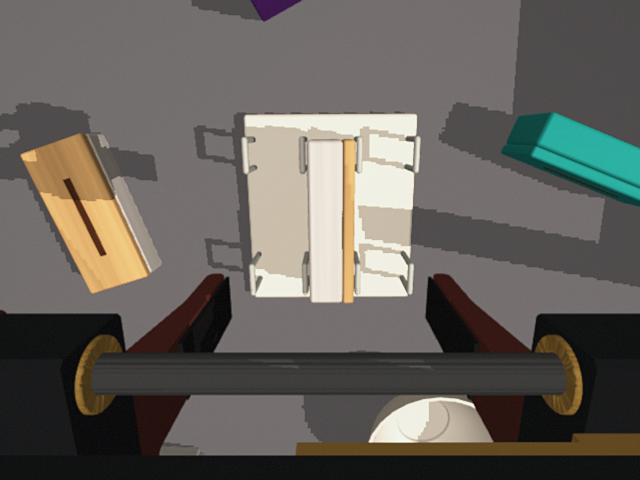

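Box_c stands at (332,221) in the middle slot, aligned with the fingers, about 5 mm from my estimate. The lid (thin bamboo strip) is on +y. Descend and grip.

move_arm(
  increments=[
    [0.005,0.003,0.204,0,0,0,1],
    [0.005,0.003,0.204,0,0,0,1],
    [0.005,0.003,0.204,0,0,0,1],
    [0.005,0.003,0.204,0,0,0,1],
    [0.005,0.003,0.204,0,0,0,1],
    [0.005,0.003,0.204,0,0,0,0.2],
    [0.005,0.003,0.204,0,0,0,0.2],
    [0.005,0.003,0.204,0,0,0,0.2],
    [0.005,0.003,0.204,0,0,0,0.2],
    [0.005,0.003,0.204,0,0,0,0.2],
    [0.005,0.003,0.204,0,0,0,0.2],
    [0.005,0.003,0.1,0,0,0,0.2],
    [0.005,0.003,0,0,0,0,0.2],
    [0.005,0.003,0,0,0,0,0.2],
    [0.005,0.003,0,0,0,0,0.2],
  ],
)

```text
t: 2.8
ee_pos: [0.4527, 0.3165, 0.2059]
orientation: [0.003, 0.022, 1.0, 0.003]
contact_force: [0.9, -0.2, -0.1]
opening: 0.202
gripper_force: 0.0
```

```bash
python3 - <<'E'
from h import *
im=shot('wrist','w2.png')
E
```

```text
(no output)
```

View pics/w2.png

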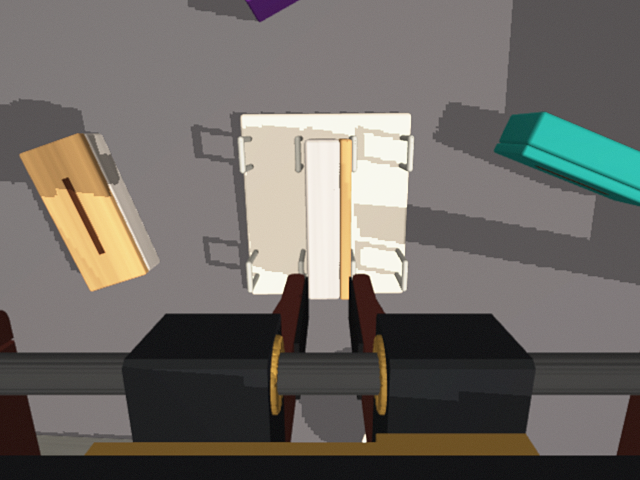

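The box still stands at (328,220), unmoved. I lifted before the fingers had closed. Retry and check the grip before lifting.

move_arm(
  increments=[
    [0,0,0,0,0,0,1],
    [0,0,0,0,0,0,1],
    [0,0,0,0,0,0,1],
    [0,0,0,0,0,0,1],
    [0,0,0,0,0,0,1],
    [0,0,0,0,0,0,1],
    [0,0,0,0,0,0,1],
    [0,0,0,0,0,0,1],
  ],
)

```text
t: 3.65
ee_pos: [0.4504, 0.3148, 0.2002]
orientation: [-0.0, 0.022, 1.0, -0.0]
contact_force: [0.2, -0.1, 0.4]
opening: 0.891
gripper_force: 0.0
```

```bash
python3 - <<'E'
from h import *
rows(((.449,.316,.037),-2.5,0))
E
```

```text
t 3.65 p [0.4504 0.3148 0.2002] open 0.8907708115113078
[0.0018, 0.0014, 0.204, -0.0, -0.0, 0.0001] dist 0.16320092916302512 deg 0.0067536626297099315
```

move_arm(
  increments=[
    [0.002,0.001,0.05,0,0,0,1],
    [0.002,0.001,0.204,0,0,0,1],
    [0.002,0.001,0.204,0,0,0,1],
    [0.002,0.001,0.204,0,0,0,1],
    [0.002,0.001,0.204,0,0,0,1],
    [0.002,0.001,0.204,0,0,0,0],
    [0.002,0.001,0.204,0,0,0,0],
    [0.002,0.001,0.204,0,0,0,0],
    [0.002,0.001,0.204,0,0,0,0],
    [0.002,0.001,0.204,0,0,0,0],
    [0.002,0.001,0.204,0,0,0,0],
    [0.002,0.001,0.204,0,0,0,0],
    [0.002,0.001,0.204,0,0,0,0],
    [0.002,0.001,0.204,0,0,0,0],
  ],
)

```text
t: 5.05
ee_pos: [0.449, 0.316, 0.0373]
orientation: [0.0, 0.022, 1.0, 0.0]
contact_force: [-0.3, 0.1, 3.4]
opening: 0.408
gripper_force: 30.0
```

```bash
python3 - <<'E'
from h import *
rows(((.449,.316,.2),-2.5,0),((.60,.05,.2),-7.3,0))
E
```

```text
t 5.05 p [0.449  0.316  0.0373] open 0.40825497174612874
[-0.0001, 0.0001, -0.2034, 0.0004, 0.0002, 0.0001] dist 0.16269116746907042 deg 0.040993263439109966
[-0.2031, -0.3239, -0.2035, 0.0004, 0.0002, 0.0535] dist 0.346480922559476 deg 4.810974503339784
```

move_arm(
  increments=[
    [0,0,-0.06,0,0,0,0],
    [0,0,-0.12,0,0,0,0],
    [0,0,-0.18,0,0,0,0],
    [-0.04,-0.07,-0.203,0,0,0.01,0],
    [-0.183,-0.36,-0.203,0,0,0.053,0],
    [-0.183,-0.36,-0.203,0,0,0.053,0],
    [-0.183,-0.36,-0.203,0,0,0.053,0],
    [-0.183,-0.36,-0.203,0,0,0.053,0],
    [-0.183,-0.36,-0.203,0,0,0.053,0],
    [-0.183,-0.36,-0.203,0,0,0.053,0],
    [-0.183,-0.36,-0.203,0,0,0.053,0],
    [-0.183,-0.36,-0.203,0,0,0.053,0],
    [-0.183,-0.36,-0.203,0,0,0.053,0],
  ],
)

```text
t: 6.35
ee_pos: [0.5818, 0.0234, 0.199]
orientation: [-0.001, 0.062, 0.998, 0.0]
contact_force: [0.4, 0.5, -2.1]
opening: 0.408
gripper_force: 30.0
```

```bash
python3 - <<'E'
from h import *
rows(((.585,.02,.12),-7.3,45),((.585,.02,.033),-7.3,45))
print(arm.get_state()['joint_pos'])
shot('wrist','w3.png')
E
```

```text
t 6.35 p [0.5818 0.0234 0.199 ] open 0.40838283022347927
[-0.0047, -0.0037, 0.0987, -0.4997, -0.0016, 0.0014] dist 0.07909116242398392 deg 44.969641465159455
[-0.0048, -0.0038, 0.2074, -0.4997, -0.0016, 0.0014] dist 0.1660190308949688 deg 44.969641465159455
[-0.34194398  0.35368216  0.24747275  1.8207461  -0.10329841  0.9808007
  1.39481905]
```

View pics/w3.png

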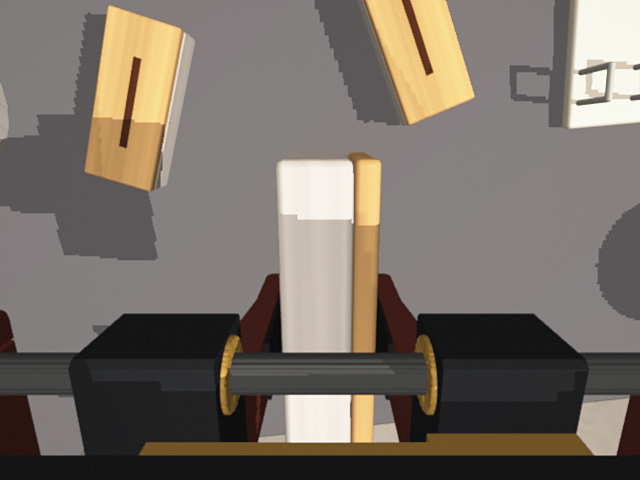

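Box_c is held square at (315,300), lid right (+y), with both flat boxes at (135,100) and (415,60) clear of it. Tilt and lower.

move_arm(
  increments=[
    [-0.005,-0.004,0.098,-0.5,0,0,0],
    [-0.005,-0.004,0.098,-0.5,0,0,0],
    [-0.005,-0.004,0.098,-0.5,0,0,0],
    [-0.005,-0.004,0.098,-0.5,0,0,0],
    [-0.005,-0.004,0.098,-0.5,0,0,0],
    [-0.005,-0.004,0.098,-0.5,0,0,0],
    [-0.005,-0.004,0.098,-0.5,0,0,0],
    [-0.005,-0.004,0.15,-0.5,0,0,0],
    [-0.005,-0.004,0.18,-0.5,0,0,0],
    [-0.005,-0.004,0.2,-0.5,0,0,0],
    [-0.005,-0.004,0.207,-0.5,0,0,0],
    [-0.005,-0.004,0.207,-0.5,0,0,0],
    [-0.005,-0.004,0.207,-0.5,0,0,0],
  ],
)

```text
t: 7.7
ee_pos: [0.5869, 0.0184, 0.0351]
orientation: [0.025, 0.058, 0.922, 0.382]
contact_force: [-0.9, 0.8, -1.5]
opening: 0.409
gripper_force: 30.0
```

```bash
python3 - <<'E'
from h import *
rows(((.585,.02,.033),-7.3,45))
a=shot('side','s4.png')[150:350,270:470];b=shot('scene','c4.png')[190:390,220:420]
cv2.imwrite('pics/c4c.png',np.hstack([cv2.resize(i,(400,400),interpolation=2) for i in(a,b)]))
E
```

```text
t 7.7 p [0.5869 0.0184 0.0351] open 0.4090967814214252
[0.0026, -0.0007, 0.003, -0.0003, 0.0, 0.0016] dist 0.0032503720785072017 deg 0.1426764324397539
```

View pics/c4c.png

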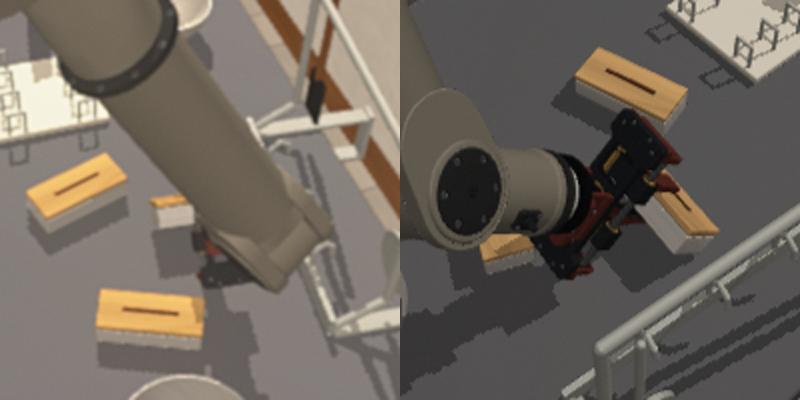

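Box_c is tilted lid-up at the right place and clear of the others: (170,210) on the left, (680,215) on the right. Release and withdraw along the fingers.

move_arm(
  increments=[
    [0,0,0.002,0,0,0,0.53],
    [0,0,0.002,0,0,0,0.53],
    [0,0,0.002,0,0,0,0.53],
    [0,0,-0.02,0,0,0,0.53],
    [0,0,-0.04,0,0,0,0.53],
    [0,0,-0.07,0,0,0,0.53],
    [0,0,-0.11,0,0,0,1],
    [0,0,-0.16,0,0,0,1],
    [0,0,-0.16,0.15,0,0,1],
    [0,0,-0.16,0.3,0,0,1],
    [0,0,-0.16,0.5,0,0,1],
    [0,0,-0.16,0.5,0,0,1],
    [0,0,-0.16,0.5,0,0,1],
    [0,0,-0.16,0.5,0,0,1],
    [0,0,-0.16,0.5,0,0,1],
  ],
)

```text
t: 9.3
ee_pos: [0.5752, -0.0688, 0.1251]
orientation: [0.0, 0.061, 0.998, 0.0]
contact_force: [0.1, 0.3, -0.1]
opening: 1.001
gripper_force: 0.0
```

```bash
cat >> h.py <<'E'
def lids(ns=('scene','side')):
    for n in ns:
        im=cams.get_image(n);h=cv2.cvtColor(im,cv2.COLOR_BGR2HSV)
        s,p,R=st()
        m=cv2.inRange(h,(8,70,70),(28,255,255)); m=cv2.morphologyEx(m,cv2.MORPH_CLOSE,np.ones((7,7)))
        for c in cv2.findContours(m,0,2)[0]:
            if 150<cv2.contourArea(c)<2500 or (n=='wrist' and cv2.contourArea(c)>2000):
                if n=='wrist':
                    k=cams.get_calibration(n);T=np.array(k['tool_from_camera']);q=c[:,0].astype(float)
                    d=np.c_[(q[:,0]-k['cx'])/k['fx'],(q[:,1]-k['cy'])/k['fy'],np.ones(len(q))]
                    d=R.apply(d@T[:3,:3].T);o=p+R.apply(T[:3,3]);P=(o+d*((.036-o[2])/d[:,2])[:,None])[:,:2]
                else: P=np.array([onz(n,*x[0],.036)[:2] for x in c])
                r=cv2.minAreaRect((P*1000).astype(np.float32))
                w,l=r[1];a=r[2]
                if l>w: a-=90
                if .2<r[0][0]/1000<.9 and max(w,l)<250: print(n,c.mean(0)[0].round(),'ctr',np.round(r[0],1),'size',np.round(r[1]),'yaw',round(a,1))
E
python3 - <<'E'
from h import *
rows()
shot('scene','c5.png');lids()
E
```

```text
t 9.3 p [ 0.5752 -0.0688  0.1251] open 1.0014318518456788
scene [339. 298.] ctr [586.8  -8.7] size [ 58. 133.] yaw -7.2
scene [267. 297.] ctr [ 470.  -120.4] size [ 57. 134.] yaw -24.3
side [485. 397.] ctr [ 677.  -436.4] size [76. 69.] yaw 33.8
side [342. 307.] ctr [ 469.6 -122.8] size [ 62. 132.] yaw -24.1
side [374. 263.] ctr [584.6 -16.2] size [ 74. 139.] yaw -20.3
side [308. 243.] ctr [444.2 104.1] size [135.  62.] yaw 15.5
side [430. 181.] ctr [860.9 229.8] size [210.  76.] yaw 72.3
side [264.   9.] ctr [ 655.1 1483.8] size [185. 122.] yaw 77.9
```

Box_c now lies flat, lid up, at (587,-9) mm with yaw -7.2°. The rail estimate depends on which edge I picked, so I turn the wrist camera to the rack side and move up for one good look.

move_arm(
  increments=[
    [0.01,0.05,-0.22,0,0,0.1,1],
    [0.01,0.05,-0.22,0,0,0.2,1],
    [0.01,0.05,-0.22,0,0,0.3,1],
    [0.01,0.05,-0.22,0,0,0.4,1],
    [0.01,0.05,-0.22,0,0,0.5,1],
    [0.01,0.05,-0.22,0,0,0.6,1],
    [0.01,0.05,-0.22,0,0,0.7,1],
    [0.01,0.05,-0.22,0,0,0.8,1],
    [0.01,0.05,-0.22,0,0,0.9,1],
    [0.01,0.05,-0.22,0,0,1,1],
    [0.01,0.05,-0.22,0,0,1,1],
  ],
)

```text
t: 10.55
ee_pos: [0.5714, -0.0337, 0.3003]
orientation: [-0.0, 0.754, 0.657, 0.0]
contact_force: [-0.4, 0.2, 0.2]
opening: 1.002
gripper_force: 0.0
```

move_arm(
  increments=[
    [0,0,0,0,0,0.1,1],
    [0,0,0,0,0,0.2,1],
    [0,0,0,0,0,0.3,1],
    [0,0,0,0,0,0.4,1],
    [0,0,0,0,0,0.5,1],
    [0,0,0,0,0,0.6,1],
    [0,0,0,0,0,0.7,1],
    [0,0,0,0,0,0.8,1],
    [0,0,0,0,0,0.9,1],
    [0,0,0,0,0,1,1],
    [0,0,0,0,0,1,1],
  ],
)

```text
t: 11.65
ee_pos: [0.5714, -0.0337, 0.3003]
orientation: [-0.0, 0.998, -0.068, -0.0]
contact_force: [-0.4, 0.4, 1.0]
opening: 1.0
gripper_force: 0.0
```

```bash
python3 - <<'E'
from h import *
rows();s=arm.get_state();print(s['joint_pos'],list(s['ee_pos']),list(s['orientation']))
im=shot('wrist','w6.png');lids(('wrist',))
E
```

```text
t 11.65 p [ 0.5714 -0.0337  0.3003] open 1.0004283219791845
[-0.75208418  0.32411242  0.90376906  1.75272364 -0.27289765  1.19740802
 -1.47960255] [np.float64(0.5714096911956245), np.float64(-0.033685175489697156), np.float64(0.30026333871222777)] [np.float64(-0.00039665880271639215), np.float64(0.9976816523128316), np.float64(-0.06805232811648491), np.float64(-0.0002096140710243809)]
wrist [562. 371.] ctr [ 316.4 -291.9] size [122.  50.] yaw 7.9
wrist [ 95. 371.] ctr [391.7 281.8] size [ 53. 123.] yaw -29.3
wrist [227. 303.] ctr [448.2 106. ] size [123.  58.] yaw 15.7
wrist [414. 271.] ctr [ 471.3 -120.3] size [ 57. 131.] yaw -23.7
wrist [298. 186.] ctr [587.6  -8.2] size [ 57. 130.] yaw -6.9
```

View pics/w6.png

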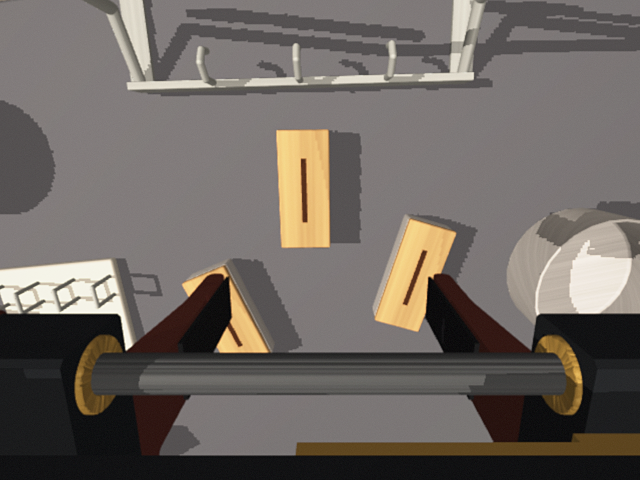

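The wrist view shows the rail from (127,86) to (474,76), with hook feet at about (210,82), (298,79) and (389,76). Box_c is at (303,188) and box_b at (414,273).

```bash
cat >> h.py <<'E'
def wz(u,v,z,p,R):
    k=cams.get_calibration('wrist');T=np.array(k['tool_from_camera'])
    d=R.apply(T[:3,:3]@np.array([(u-k['cx'])/k['fx'],(v-k['cy'])/k['fy'],1]));o=p+R.apply(T[:3,3]);return (o+d*(z-o[2])/d[2])[:2]*1000
E
python3 - <<'E'
from h import *
np.set_printoptions(precision=1,suppress=True,linewidth=150)
s,p,R=st();g=cv2.cvtColor(cv2.imread('pics/w6.png'),cv2.COLOR_BGR2GRAY).astype(float)
for u in(160,250,345,440): print(u,g[70:98,u].astype(int))
for v in(80,84,87):print(v,'L',g[v,118:140].astype(int))
for v in(74,77):print(v,'R',g[v,462:482].astype(int))
print('hook z.03',[wz(u,v,.03,p,R) for u,v in((211,83),(299,80),(389,76))])
for z,a,b in((0,(128,90.5),(474,79.5)),(.03,(127.5,86),(473.5,75))):
    L=wz(*a,z,p,R);Q=wz(*b,z,p,R);print(z,L,Q,np.linalg.norm(L-Q),(L+Q)/2,np.degrees(np.arctan2(*(L-Q))))
E
```

```text
160 [ 85  84  84  82  83  83  83  80  85  77  83 190 222 221 219 221 224 228 201 130  91  92  86  83 100 115 122 123]
250 [124 123 126 125 126 126 125 124 130 150 195 214 215 218 218 213 145  83  87  86  84  83  82 114 127 125 127 126]
345 [126 122 125 121 120 143 208 225 221 220 220 221 224 171 103  89  91  85  81  82  82 112 127 125 123 123 126 122]
440 [112 106 108 197 222 218 218 218 222 225 196 130  92  93  86  82  82  83 110 124 125 123 121 124 121 124 122 123]
80 L [125 128 125 125 127 126 126 127 125 122 121 121 141 191 216 208 196 197 197 192 179 160]
84 L [127 126 126 126 126 125 123 124 149 198 219 218 217 217 218 217 216 217 217 217 217 219]
87 L [126 127 126 125 127 125 126 123 126 178 228 225 223 223 225 223 224 221 224 223 224 223]
74 R [219 220 220 219 219 219 218 220 220 222 227 200  93  74  79  81  98 121 126 125]
77 R [220 220 222 221 221 221 222 221 222 223 229 198  81  74  98 124 125 123 125 124]
hook z.03 [array([709.8,  71.2]), array([700.7, -19.7]), array([ 692.3, -112.4])]
0 [719.  172.4] [ 679.8 -210.1] 384.49032800130846 [699.4 -18.9] 5.860151881079085
0.03 [718.4 157.8] [ 681.8 -198.9] 358.53872799131506 [700.1 -20.6] 5.865228592365775
```

```bash
python3 - <<'E'
from h import *
np.set_printoptions(precision=1,suppress=True,linewidth=150)
s,p,R=st()
L=wz(127.5,89.8,.03,p,R);Q=wz(474,80,.03,p,R);o=(L+Q)/2;y=(L-Q)/np.linalg.norm(L-Q);x=np.array([y[1],-y[0]])
print(L,Q,np.linalg.norm(L-Q),o,np.degrees(np.arctan2(-y[0],y[1])))
h=wz(299,80,.03,p,R); print('midhook y',(h-o)@y)
for k in(90,0,-90): print(k,o+k*y-65*x)
rows(((.5876,-.0085,.15),173,0),((.5876,-.0085,.008),173,0))
E
```

```text
[714.8 158.8] [ 676.9 -199.2] 359.9798853897043 [695.8 -20.2] -6.0481772207332805
midhook y 1.010384608568429
90 [640.7  76.1]
0 [631.2 -13.4]
-90 [ 621.7 -102.9]
t 11.75 p [ 0.6 -0.   0.3] open 1.0020547182084518
[0.016, -0.0334, 0.1878, -0.0002, 0.0003, -0.0057] dist 0.15311768062814166 deg 0.5109762193843425
[0.0161, -0.0334, 0.3653, -0.0002, 0.0003, -0.0057] dist 0.29371753473738454 deg 0.5109762193843425
```

Rail length comes out at 360.0 mm, matching the given size. Origin is (696,-20) and yaw is -6.05°, so the middle slot's box centre goes at (631,-13). Grip box_c flat, 20 mm behind its centre.

```bash
cat >> h.py <<'E'
O=np.array([.6958,-.0202]);YR=-6.05;XV=np.array([np.cos(np.radians(YR)),np.sin(np.radians(YR))]);YV=np.array([-XV[1],XV[0]])
def slot(ky,dx=-.065-.02,z=.008): return (*(O+ky*YV+dx*XV),z)
E
python3 - <<'E'
from h import *
print(slot(0))
rows(((.5677,-.0064,.06),173.95,0),((.5677,-.0064,.008),173.95,0))
E
```

```text
(np.float64(0.6112734246358551), np.float64(-0.011241313868120214), 0.008)
t 11.75 p [ 0.5715 -0.0334  0.3002] open 1.0020547182084518
[-0.0089, -0.0328, 0.3003, -0.0002, 0.0003, -0.0162] dist 0.24175678961129907 deg 1.46031609142937
[-0.0089, -0.0327, 0.3653, -0.0002, 0.0003, -0.0162] dist 0.2934836808649635 deg 1.46031609142937
```

move_arm(
  increments=[
    [-0.009,-0.033,0.3,0,0,-0.016,1],
    [-0.009,-0.033,0.3,0,0,-0.016,1],
    [-0.009,-0.033,0.3,0,0,-0.016,1],
    [-0.009,-0.033,0.3,0,0,-0.016,1],
    [-0.009,-0.033,0.3,0,0,-0.016,1],
    [-0.009,-0.033,0.3,0,0,-0.016,1],
    [-0.009,-0.033,0.345,0,0,-0.016,1],
    [-0.009,-0.033,0.365,0,0,-0.016,1],
    [-0.009,-0.033,0.365,0,0,-0.016,1],
    [-0.009,-0.033,0.365,0,0,-0.016,0],
    [-0.009,-0.033,0.365,0,0,-0.016,0],
    [-0.009,-0.033,0.365,0,0,-0.016,0],
    [-0.009,-0.033,0.365,0,0,-0.016,0],
    [-0.009,-0.033,0.365,0,0,-0.016,0],
    [-0.009,-0.033,0.365,0,0,-0.016,0],
    [-0.009,-0.033,0.365,0,0,-0.016,0],
  ],
)

```text
t: 13.35
ee_pos: [0.5685, -0.0043, 0.0091]
orientation: [-0.0, 0.999, -0.051, 0.001]
contact_force: [-1.3, -0.7, 6.9]
opening: 0.64
gripper_force: 29.8
```

```bash
python3 - <<'E'
from h import *
rows((slot(0),173.95,0),(slot(0,-.083),173.95,0))
E
```

```text
t 13.35 p [ 0.5685 -0.0043  0.0091] open 0.6399417912213672
[0.0541, 0.0031, 0.0015, -0.0001, -0.0007, 0.0024] dist 0.04336695953852637 deg 0.2207751581278366
[0.0566, 0.0031, 0.0015, -0.0001, -0.0007, 0.0024] dist 0.04536349715414951 deg 0.2207751581278366
```

move_arm(
  increments=[
    [0.015,0.002,0,0,0,0,0],
    [0.03,0.002,0,0,0,0,0],
    [0.042,0.002,0,0,0,0,0],
    [0.048,0.002,0,0,0,0,0],
    [0.052,0.002,0,0,0,0,0],
    [0.054,0.002,0,0,0,0,0],
    [0.055,0.002,0,0,0,0,0],
    [0.055,0.002,0,0,0,0,0],
  ],
)

```text
t: 14.15
ee_pos: [0.6092, -0.0099, 0.0088]
orientation: [-0.001, 0.999, -0.051, -0.002]
contact_force: [-9.3, 0.9, 12.0]
opening: 0.637
gripper_force: 29.9
```

```bash
python3 - <<'E'
from h import *
rows((slot(0),173.95,0),(slot(0,-.083),173.95,0))
lids(('scene','side'))
E
```

```text
t 14.15 p [ 0.6092 -0.0099  0.0088] open 0.6366326216530606
[0.0028, 0.0015, 0.0009, -0.0008, 0.0031, 0.0024] dist 0.002641034630697503 deg 0.3604084164072173
[0.0053, 0.0015, 0.0009, -0.0008, 0.0031, 0.0024] dist 0.004467821441055832 deg 0.3604084164072173
scene [352. 312.] ctr [633.6 -13.4] size [60. 90.] yaw -2.8
scene [268. 294.] ctr [ 469.8 -120.7] size [ 57. 134.] yaw -24.1
scene [319. 229.] ctr [412.4  97.2] size [68. 58.] yaw 15.0
side [485. 397.] ctr [ 677.  -436.4] size [76. 69.] yaw 33.8
side [342. 307.] ctr [ 469.6 -122.8] size [ 62. 132.] yaw -24.1
side [376. 264.] ctr [588.8 -24.1] size [ 66. 101.] yaw -62.5
side [404. 254.] ctr [674.5 -12.6] size [86. 41.] yaw 88.3
side [308. 243.] ctr [444.2 104.1] size [135.  62.] yaw 15.5
side [428. 179.] ctr [860.  230.1] size [210.  78.] yaw 72.3
```

move_arm(
  increments=[
    [0.003,0.001,0,0,0,0,0],
    [0.003,0.001,0,0,0,0,0],
    [0.003,0.001,0,0,0,0,0],
  ],
)

```text
t: 14.55
ee_pos: [0.6123, -0.0107, 0.0088]
orientation: [-0.001, 0.999, -0.051, -0.002]
contact_force: [-6.7, 0.5, 9.2]
opening: 0.637
gripper_force: 29.9
```

move_arm(
  increments=[
    [-0.002,0,0,0,0,0,0.8],
    [-0.002,0,0,0,0,0,0.8],
    [-0.002,0,0,0,0,0,0.8],
    [-0.002,0,0,0,0,0,0.8],
    [-0.01,0,-0.05,0,0,0,1],
    [-0.03,0,-0.1,0,0,0,1],
    [-0.06,0,-0.16,0,0,0,1],
    [-0.09,0,-0.22,0,0,0,1],
    [-0.1,0,-0.28,0,0,0,1],
    [-0.1,0,-0.33,0,0,0,1],
    [-0.1,0,-0.33,0,0,0,1],
    [-0.1,0,-0.33,0,0,0,1],
  ],
)

```text
t: 15.75
ee_pos: [0.5348, -0.0027, 0.2731]
orientation: [-0.001, 0.999, -0.051, 0.001]
contact_force: [-1.2, -0.5, -1.2]
opening: 0.999
gripper_force: 0.0
```

```bash
cat >> h.py <<'E'
def rackf(c): d=np.array(c)/1000-O; return np.round([d@XV*1000,d@YV*1000],1)
E
python3 - <<'E'
from h import *
rows();print(arm.get_state()['joint_pos'])
lids(('wrist','scene'))
E
```

```text
t 15.75 p [ 0.5348 -0.0027  0.2731] open 0.9988501399461137
[-0.87167623  0.26721953  0.92986133  1.87452468 -0.23983545  1.11420106
 -1.52413108]
wrist [562. 374.] ctr [ 308.1 -251.4] size [113.  47.] yaw 9.4
wrist [ 93. 372.] ctr [362.7 287.3] size [ 48. 113.] yaw -21.3
wrist [240. 291.] ctr [444.  105.4] size [131.  58.] yaw 15.4
wrist [444. 246.] ctr [ 469.4 -119.3] size [ 58. 130.] yaw -24.0
wrist [337. 113.] ctr [628.7 -12.7] size [ 56. 130.] yaw -6.5
scene [349. 309.] ctr [622.8 -12.1] size [ 58. 118.] yaw -6.4
scene [268. 294.] ctr [ 469.8 -120.7] size [ 57. 134.] yaw -24.1
scene [335. 232.] ctr [443.4 106.1] size [132.  60.] yaw 15.4
```

```bash
python3 - <<'E'
from h import *
print(rackf((628.7,-12.7)),slot(.09,-.075))
rows(((.434,.103,.06),195.4,0),((.434,.103,.008),195.4,0))
E
```

```text
[-67.5   0.4] (np.float64(0.6307033952889214), np.float64(0.07720344991369439), 0.008)
t 15.85 p [ 0.5336 -0.0028  0.2712] open 0.9980332669508121
[-0.1368, -0.1191, 0.2642, 0.0, 0.0012, -0.2356] dist 0.25639974636028506 deg 21.206806426336282
[-0.1367, -0.1192, 0.3292, 0.0, 0.0012, -0.2356] dist 0.30068558882466 deg 21.206806426336282
```

move_arm(
  increments=[
    [-0.137,-0.119,0.16,0,0,-0.236,1],
    [-0.137,-0.119,0.16,0,0,-0.236,1],
    [-0.137,-0.119,0.16,0,0,-0.236,1],
    [-0.137,-0.119,0.16,0,0,-0.236,1],
    [-0.137,-0.119,0.16,0,0,-0.236,1],
    [-0.137,-0.119,0.2,0,0,-0.236,1],
    [-0.137,-0.119,0.26,0,0,-0.236,1],
    [-0.137,-0.119,0.31,0,0,-0.236,1],
    [-0.137,-0.119,0.329,0,0,-0.236,1],
    [-0.137,-0.119,0.329,0,0,-0.236,1],
    [-0.137,-0.119,0.329,0,0,-0.236,0],
    [-0.137,-0.119,0.329,0,0,-0.236,0],
    [-0.137,-0.119,0.329,0,0,-0.236,0],
    [-0.137,-0.119,0.329,0,0,-0.236,0],
    [-0.137,-0.119,0.329,0,0,-0.236,0],
    [-0.137,-0.119,0.329,0,0,-0.236,0],
    [-0.137,-0.119,0.329,0,0,-0.236,0],
    [-0.137,-0.119,0.329,0,0,-0.236,0],
  ],
)

```text
t: 17.65
ee_pos: [0.4353, 0.1037, 0.0099]
orientation: [-0.001, 0.991, 0.135, 0.0]
contact_force: [-1.8, 1.0, 8.8]
opening: 0.634
gripper_force: 30.0
```

```bash
python3 - <<'E'
from h import *
rows(((.48,.105,.009),173.95,0),(slot(.09,-.105,.009),173.95,0),(slot(.09,-.075,.009),173.95,0))
E
```

```text
t 17.65 p [0.4353 0.1037 0.0099] open 0.6341601280584124
[0.0543, 0.0133, 0.0012, -0.001, -0.0005, 0.239] dist 0.044750689237247794 deg 21.511907114677484
[0.1917, 0.0833, 0.0012, -0.001, -0.0005, 0.239] dist 0.16722622536658127 deg 21.511907114677484
[0.2266, 0.097, 0.0012, -0.001, -0.0005, 0.239] dist 0.1972109800560917 deg 21.511907114677484
```

move_arm(
  increments=[
    [0.02,0.004,0,0,0,0.08,0],
    [0.04,0.009,0,0,0,0.16,0],
    [0.055,0.013,0,0,0,0.239,0],
    [0.08,0.027,0,0,0,0.239,0],
    [0.108,0.041,0,0,0,0.239,0],
    [0.136,0.055,0,0,0,0.239,0],
    [0.164,0.069,0,0,0,0.239,0],
    [0.192,0.083,0,0,0,0.239,0],
    [0.203,0.088,0,0,0,0.239,0],
    [0.21,0.091,0,0,0,0.239,0],
    [0.216,0.094,0,0,0,0.239,0],
    [0.221,0.095,0,0,0,0.239,0],
    [0.221,0.095,0,0,0,0.239,0],
  ],
)

```text
t: 18.95
ee_pos: [0.626, 0.0767, 0.0091]
orientation: [0.0, 0.999, -0.053, 0.001]
contact_force: [-0.2, 0.7, -3.4]
opening: 0.636
gripper_force: 30.0
```

```bash
python3 - <<'E'
from h import *
rows((slot(.09,-.075,.009),173.95,0),(slot(.09,-.071,.009),173.95,0))
E
```

```text
t 18.95 p [0.626  0.0767 0.0091] open 0.6356361412996319
[0.0058, -0.0012, 0.0002, 0.0001, -0.0007, -0.0003] dist 0.004775500815479165 deg 0.06686750480111424
[0.0108, -0.0012, 0.0002, 0.0001, -0.0007, -0.0003] dist 0.00872684251679723 deg 0.06686750480111424
```

move_arm(
  increments=[
    [0.003,-0.001,0,0,0,0,0],
    [0.005,-0.001,0,0,0,0,0],
    [0.006,-0.001,0,0,0,0,0],
    [0.007,-0.001,0,0,0,0,0],
    [0.008,-0.001,0,0,0,0,0],
    [0.009,-0.001,0,0,0,0,0],
    [0.009,-0.001,0,0,0,0,0],
  ],
)

```text
t: 19.65
ee_pos: [0.6331, 0.0765, 0.0092]
orientation: [0.0, 0.999, -0.053, 0.0]
contact_force: [0.1, 0.5, -5.1]
opening: 0.638
gripper_force: 30.0
```

move_arm(
  increments=[
    [0.001,0,0,0,0,0,0],
    [0.002,0,0,0,0,0,0],
    [0.003,0,0,0,0,0,0],
    [0.003,0,0,0,0,0,0],
    [0.003,0,0,0,0,0,0],
  ],
)

```text
t: 20.15
ee_pos: [0.6352, 0.0762, 0.0091]
orientation: [0.0, 0.999, -0.053, 0.0]
contact_force: [-0.8, -0.1, -5.1]
opening: 0.637
gripper_force: 30.0
```

```bash
python3 - <<'E'
from h import *
rows()
b=shot('scene','c7.png');a=shot('side','s7.png')
A=cv2.resize(a[190:330,330:470],(400,400),interpolation=2);B=cv2.resize(b[230:400,280:450],(400,400),interpolation=2)
cv2.imwrite('pics/c7c.png',np.hstack([A,B]))
E
```

```text
t 20.15 p [0.6352 0.0762 0.0091] open 0.6367564427993738
```

View pics/c7c.png

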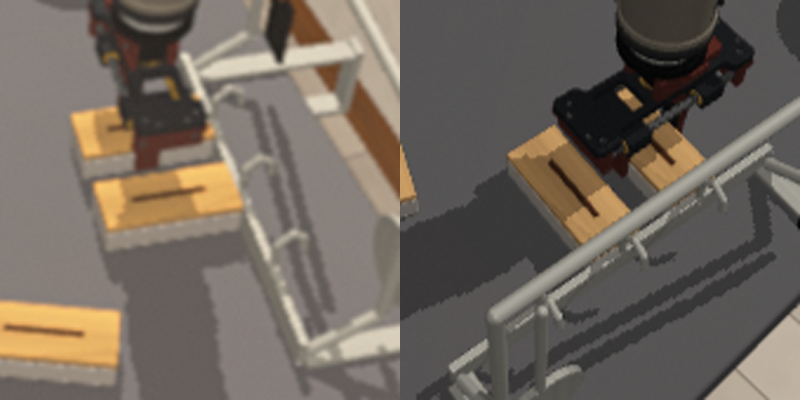

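Both boxes stand by the rail, box_c at (170,200) and box_a behind it under the gripper, and the gap is too small to judge here. Release, back off and measure from above.

move_arm(
  increments=[
    [-0.001,0,0,0,0,0,0.76],
    [-0.001,0,0,0,0,0,0.76],
    [-0.001,0,0,0,0,0,0.76],
    [-0.001,0,-0.03,0,0,0,0.76],
    [-0.02,0.02,-0.08,0,0,0,0.8],
    [-0.05,0.05,-0.14,0,0,0,1],
    [-0.08,0.08,-0.2,0,0,0,1],
    [-0.1,0.1,-0.26,0,0,0,1],
    [-0.1,0.11,-0.31,0,0,0,1],
    [-0.1,0.11,-0.33,0,0,0,1],
    [-0.1,0.11,-0.33,0,0,0,1],
    [-0.1,0.11,-0.33,0,0,0,1],
    [-0.1,0.11,-0.33,0,0,0,1],
  ],
)

```text
t: 21.55
ee_pos: [0.5457, -0.0023, 0.272]
orientation: [0.0, 0.999, -0.053, -0.001]
contact_force: [-0.1, 0.2, 0.4]
opening: 0.996
gripper_force: 0.0
```

```bash
cat >> h.py <<'E'
def rail():
    # near-top rail edge, from its two extreme columns on the bright top face, found per column in the wrist view
    im=cams.get_image('wrist');cv2.imwrite('pics/rail.png',im);s,p,R=st()
    g=cv2.cvtColor(im,cv2.COLOR_BGR2GRAY).astype(float);X=[]
    for u in range(40,600,4):
        q=wzpix(O+0,p,R)
        for k in [None]:
            pass
    return im
def proj(P,p,R):
    k=cams.get_calibration('wrist');T=np.array(k['tool_from_camera']);t=R.inv().apply(np.array(P)-p);c=T[:3,:3].T@(t-T[:3,3])
    return np.array([k['fx']*c[0]/c[2]+k['cx'],k['fy']*c[1]/c[2]+k['cy']])
def railfit():
    im=cams.get_image('wrist');s,p,R=st();g=cv2.cvtColor(im,cv2.COLOR_BGR2GRAY).astype(float);P=[]
    for ky in (-.165,-.15,-.135,-.045,-.04,.04,.045,.135,.15,.165):
        xs=np.arange(-.02,.02,.0005);v=[]
        for x in xs:
            u,w=proj((*(O+ky*YV+x*XV),.03),p,R)
            v.append(cv2.getRectSubPix(g.astype(np.float32),(1,1),(u,w))[0,0] if 0<u<639 and 0<w<479 else np.nan)
        v=np.array(v);d=v[4:]-v[:-4]
        if np.isnan(d).any(): continue
        i=d.argmax();P.append((ky*1000,round(xs[i+2]*1000,1),int(d[i])))
    print('rail edge (y,x,contrast):',P);return im
E
sed -i '/^def rail():/,/return im$/{/railfit/!d}' h.py; grep -n "def " h.py
python3 - <<'E'
from h import *
rows();railfit();lids(('wrist','scene'))
E
```

```text
3:def shot(n,f):
5:def ray(n,u,v):
8:def onz(n,u,v,z):
11:def Rt(yaw,tilt=0): return Ro.from_euler('z',yaw,degrees=True)*Ro.from_euler('x',tilt,degrees=True)*Ro.from_matrix(np.diag([-1.,1,-1]))
12:def st():
14:def rows(*T):
19:def lids(ns=('scene','side')):
35:def wz(u,v,z,p,R):
39:def slot(ky,dx=-.065-.02,z=.008): return (*(O+ky*YV+dx*XV),z)
40:def rackf(c): d=np.array(c)/1000-O; return np.round([d@XV*1000,d@YV*1000],1)
41:def proj(P,p,R):
44:def railfit():
t 21.55 p [ 0.5457 -0.0023  0.272 ] open 0.9963476058357781
rail edge (y,x,contrast): [(-165.0, np.float64(-0.5), 112), (-150.0, np.float64(-0.5), 110), (-135.0, np.float64(-0.5), 108), (-45.0, np.float64(0.0), 118), (-40.0, np.float64(0.0), 118), (40.0, np.float64(0.5), 119), (45.0, np.float64(0.5), 121), (135.0, np.float64(1.0), 114), (150.0, np.float64(1.0), 114), (165.0, np.float64(1.0), 110)]
wrist [563. 373.] ctr [ 317.6 -250.8] size [114.  47.] yaw 9.4
wrist [ 95. 370.] ctr [374.8 286.6] size [ 49. 115.] yaw -28.5
wrist [445. 252.] ctr [ 470.8 -119.6] size [ 58. 130.] yaw -24.1
wrist [329. 121.] ctr [630.5 -12.6] size [ 57. 130.] yaw -6.4
wrist [232. 105.] ctr [640.8  75. ] size [ 57. 129.] yaw -6.2
scene [349. 309.] ctr [622.8 -12.1] size [ 58. 118.] yaw -6.4
scene [268. 294.] ctr [ 469.7 -120.6] size [ 57. 134.] yaw -24.1
scene [385. 291.] ctr [640.   75.4] size [ 59. 133.] yaw -6.2
```

Box_a is at rack (-65, 89) mm and box_c at (-66, 1), both flush and square. Now box_b.

```bash
python3 - <<'E'
from h import *
rows(((.4615,-.1155,.14),155.9,0),((.4615,-.1155,.009),155.9,0))
E
```

```text
t 21.7 p [ 0.5458 -0.0026  0.272 ] open 0.9984871352094666
[-0.0894, 0.1514, 0.1653, 0.0009, 0.0012, 0.2002] dist 0.19306072262062868 deg 18.02124819334789
[-0.0891, 0.1512, 0.3291, 0.0009, 0.0012, 0.2002] dist 0.2983477686929567 deg 18.02124819334789
```

move_arm(
  increments=[
    [-0.089,0.151,0.16,0,0,0.2,1],
    [-0.089,0.151,0.16,0,0,0.2,1],
    [-0.089,0.151,0.16,0,0,0.2,1],
    [-0.089,0.151,0.16,0,0,0.2,1],
    [-0.089,0.151,0.16,0,0,0.2,1],
    [-0.089,0.151,0.2,0,0,0.2,1],
    [-0.089,0.151,0.26,0,0,0.2,1],
    [-0.089,0.151,0.31,0,0,0.2,1],
    [-0.089,0.151,0.329,0,0,0.2,1],
    [-0.089,0.151,0.329,0,0,0.2,1],
    [-0.089,0.151,0.329,0,0,0.2,0],
    [-0.089,0.151,0.329,0,0,0.2,0],
    [-0.089,0.151,0.329,0,0,0.2,0],
    [-0.089,0.151,0.329,0,0,0.2,0],
    [-0.089,0.151,0.329,0,0,0.2,0],
    [-0.089,0.151,0.329,0,0,0.2,0],
    [-0.089,0.151,0.329,0,0,0.2,0],
    [-0.089,0.151,0.329,0,0,0.2,0],
  ],
)

```text
t: 23.5
ee_pos: [0.4631, -0.1161, 0.0108]
orientation: [0.0, 0.978, -0.209, 0.001]
contact_force: [-1.5, -1.7, 8.7]
opening: 0.635
gripper_force: 30.0
```

```bash
python3 - <<'E'
from h import *
rows(((.49,-.117,.01),173.8,0),(slot(-.09,-.105,.01),173.8,0),(slot(-.09,-.075,.01),173.8,0))
E
```

```text
t 23.5 p [ 0.4631 -0.1161  0.0108] open 0.6345675633604294
[0.0311, -0.0127, 0.001, 0.0002, -0.001, -0.1992] dist 0.026933800720377557 deg 17.926163992045232
[0.1266, -0.0807, 0.0012, 0.0002, -0.001, -0.1992] dist 0.12008975684042966 deg 17.926163992045232
[0.1623, -0.0923, 0.0012, 0.0002, -0.001, -0.1992] dist 0.14933090269170327 deg 17.926163992045232
```

move_arm(
  increments=[
    [0.01,-0.004,0,0,0,-0.066,0],
    [0.02,-0.008,0,0,0,-0.13,0],
    [0.031,-0.013,0,0,0,-0.199,0],
    [0.055,-0.03,0,0,0,-0.199,0],
    [0.079,-0.047,0,0,0,-0.199,0],
    [0.103,-0.064,0,0,0,-0.199,0],
    [0.127,-0.081,0,0,0,-0.199,0],
    [0.14,-0.085,0,0,0,-0.199,0],
    [0.149,-0.088,0,0,0,-0.199,0],
    [0.155,-0.09,0,0,0,-0.199,0],
    [0.158,-0.091,0,0,0,-0.199,0],
    [0.158,-0.091,0,0,0,-0.199,0],
  ],
)

```text
t: 24.7
ee_pos: [0.6049, -0.1003, 0.0103]
orientation: [-0.001, 0.999, -0.054, -0.003]
contact_force: [-9.1, 1.7, 11.7]
opening: 0.639
gripper_force: 30.0
```

```bash
python3 - <<'E'
from h import *
rows((slot(-.09,-.075,.01),173.8,0),(slot(-.09,-.073,.01),173.8,0))
E
```

```text
t 24.7 p [ 0.6049 -0.1003  0.0103] open 0.6386726817547825
[0.0087, 0.001, 0.0003, -0.0009, 0.0036, -0.0002] dist 0.006993438568278206 deg 0.3338906772154632
[0.0112, 0.001, 0.0003, -0.0009, 0.0036, -0.0002] dist 0.008981914277946715 deg 0.3338906772154632
```

move_arm(
  increments=[
    [0.003,0.001,0,0,0,0,0],
    [0.005,0.001,0,0,0,0,0],
    [0.006,0.001,0,0,0,0,0],
    [0.007,0.001,0,0,0,0,0],
    [0.008,0.001,0,0,0,0,0],
    [0.008,0.001,0,0,0,0,0],
  ],
)

```text
t: 25.3
ee_pos: [0.6106, -0.1016, 0.0103]
orientation: [-0.001, 0.999, -0.054, -0.003]
contact_force: [-10.5, 2.0, 13.6]
opening: 0.635
gripper_force: 30.0
```

```bash
python3 - <<'E'
from h import *
rows((slot(-.09,-.0735,.01),173.8,0))
E
```

```text
t 25.3 p [ 0.6106 -0.1016  0.0103] open 0.6350799171171844
[0.0033, 0.0001, 0.0003, -0.0011, 0.0041, -0.0003] dist 0.0026414686065894303 deg 0.3832632485187197
```

move_arm(
  increments=[
    [0.001,0,0,0,0,0,0],
    [0.002,0,0,0,0,0,0],
    [0.003,0,0,0,0,0,0],
    [0.004,0,0,0,0,0,0],
    [0.004,0,0,0,0,0,0],
  ],
)

```text
t: 25.8
ee_pos: [0.6139, -0.1021, 0.0103]
orientation: [-0.001, 0.999, -0.054, -0.003]
contact_force: [-10.2, 0.8, 12.2]
opening: 0.636
gripper_force: 30.0
```

move_arm(
  increments=[
    [0,0,0,0,0,0,0.76],
    [0,0,0,0,0,0,0.76],
    [0,0,0,0,0,0,0.76],
    [0,0,-0.03,0,0,0,0.76],
    [-0.02,-0.02,-0.08,0,0,0,0.8],
    [-0.05,-0.05,-0.14,0,0,0,1],
    [-0.08,-0.08,-0.2,0,0,0,1],
    [-0.1,-0.1,-0.26,0,0,0,1],
    [-0.1,-0.11,-0.31,0,0,0,1],
    [-0.1,-0.11,-0.33,0,0,0,1],
    [-0.1,-0.11,-0.33,0,0,0,1],
    [-0.1,-0.11,-0.33,0,0,0,1],
    [-0.1,-0.11,-0.33,0,0,0,1],
  ],
)

```text
t: 27.1
ee_pos: [0.5465, -0.0063, 0.2727]
orientation: [0.0, 0.999, -0.054, -0.001]
contact_force: [0.3, -0.1, 0.3]
opening: 1.0
gripper_force: 0.0
```

```bash
python3 - <<'E'
from h import *
rows();im=railfit();cv2.imwrite('pics/end.png',im);lids(('wrist','scene'))
E
```

```text
t 27.1 p [ 0.5465 -0.0063  0.2727] open 0.9998204821831556
rail edge (y,x,contrast): [(-165.0, np.float64(-0.5), 113), (-150.0, np.float64(-0.5), 119), (-135.0, np.float64(-0.5), 120), (-45.0, np.float64(0.0), 110), (-40.0, np.float64(0.0), 111), (40.0, np.float64(0.5), 110), (45.0, np.float64(0.5), 109), (135.0, np.float64(1.0), 116), (150.0, np.float64(1.0), 114), (165.0, np.float64(1.5), 111)]
wrist [561. 371.] ctr [ 317.  -254.8] size [114.  47.] yaw 9.2
wrist [ 95. 371.] ctr [375.9 283.6] size [ 49. 115.] yaw -28.0
wrist [426. 119.] ctr [ 620.6 -102.2] size [ 57. 129.] yaw -6.4
wrist [326. 112.] ctr [630.5 -12.6] size [ 56. 129.] yaw -6.5
wrist [226. 104.] ctr [641.  75.] size [ 57. 129.] yaw -6.2
scene [314. 330.] ctr [ 613.3 -101.9] size [ 58. 119.] yaw -6.3
scene [348. 308.] ctr [623.  -12.1] size [ 58. 119.] yaw -6.4
scene [385. 291.] ctr [640.   75.4] size [ 59. 133.] yaw -6.2
```

View pics/end.png

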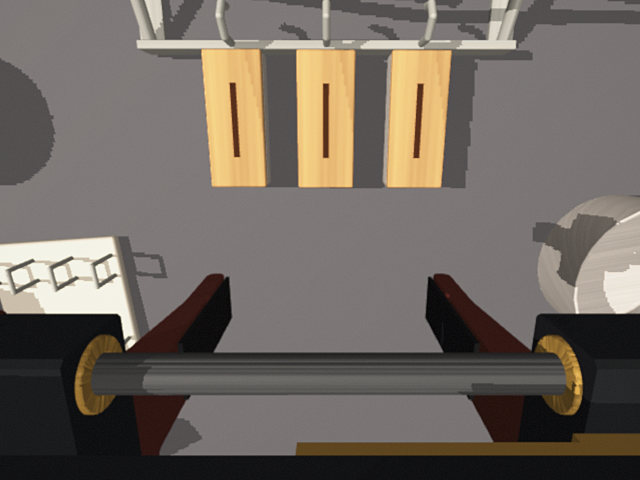

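The three boxes stand in a row against the rail under the hooks, with lid centres at (234,118), (326,118) and (418,118). Measured rack positions are about (-65, 89), (-66, 1) and (-66, -89) mm. All are square within 0.5°.

```bash
python3 -c "
from h import *
print(arm.job_done())"
```

```text
the job is handed in; nothing more can be done
None
```

I handed the job in at about 27 s: all three boxes are at their hooks, each measured within about 1.5 mm and 0.5° of its slot, lids up, with the gripper clear; no verdict came back.

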